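# Stand the spare-screws canister up and close its cap

## Robot

A 6-joint arm with a two-finger parallel gripper is mounted at the origin on the work surface. World frame = base frame: x ahead of the robot, y to its left, z up, the work surface at z = 0. Lengths are in m, angles in degrees, forces in N, time in s.
With the tool pointing down it reaches from about 0.35 to 0.875 m from the base axis. Payload 4.2 kg.
Tool frame: the origin (TCP) lies on the front face of the gripper's body, between the roots of the fingers; the fingertips stand finger_overhang ahead of it and the grasp point (between the pads) lies 51 mm ahead of it (finger_overhang is the distance from the TCP to the fingertips, in m); z points along the fingers, y is the line along which they close (so a half turn about z gives the same grasp; the last joint's range is limited). The gripper opens to 87 mm and grips with 3 to 60 N. Pads are 19 mm wide; open, the fingers measure 117 mm over their backs; the gripper's body (75 mm by 190 mm) begins 51 mm behind the grasp point.
Start: joints at [85.176, 22.042, 0.453, 0, -68.411, -14.817], TCP at [0.21, 0.589, 0.292] pointing down, gripper open.
Joint ranges: [-179.83, 179.83], [-69.29, 118.12], [-61.27, 80.66], [-181.25, 117.63], [-171.15, -9.14], [-177.46, 177.46]. Speed limits (degrees/s): [159.86, 159.86, 180, 180, 180, 180].

## Interface

Orientations are given as a 3x3 rotation matrix whose columns are the frame's x, y, z axes.
In Python, from station import sense, capture, camera_model, finish_job, finger_overhang gives the robot as it stands. The module is installed in compiled form; this text tells all that it offers.
- The arm moves only by the tool jog_arm, never from a script. Its argument "rows" is a list that holds one entry, the list of rows, each a list of 4 numbers: the shift along the tool's x, y, z in m, then the turn about the tool's z in rad. A call has 1 to 20 rows; each row shifts and turns the commanded pose from where the row before left it, along the tool's axes as they then stand; what a row does not reach is not made up. A row lasts 1/8 s, in which the tool goes at most 62.5 mm and 10.7 degrees, less where a joint would pass 70% of its speed; a pose out of reach is approached as far as the arm can. A call is refused whole if a number of a shift passes 0.0625 or a number of a turn 0.188, either way. A call with a gripper value outside its range is refused whole. "claw" is the opening, from 0 (shut) to 1 (fully open), set as the call begins (left out, the last holds). The fingers move at their own pace and stop on an object; the grip force is fixed at half the most. Time passes only in rows, so rows that do not move let the fingers close. It gives the time, the measured TCP pose, the force, the opening and the grip force at its end, in the units of the state.
- sense(): the state, without advancing time (a new reading comes with each control period).
- capture(name): name is "scene" or "top" or "wrist"; returns the picture (384x512x3 uint8, red, green, blue); there is no depth.
- camera_model(name): a dict with "fovy" (degrees; the focal length in pixels is half the picture's height over the tangent of half this angle, whatever the lens; pixels are square), "cx", "cy" (the principal point, pixels), "eye" and "rotation" of the camera in the world. Camera axes: x right, y down, z forward; pixel columns grow to the right and rows downward; lengths in m; the calibration is good to about 2 mm. The wrist camera is an equidistant fisheye: a pixel r from the principal point sees the ray r / f radians off the axis. A picture is of the moment at which its call begins: read the wrist's pose just before it. camera_model takes no time and is no camera call; for the wrist camera it gives the pose at the moment of the call.
- finish_job(): hands the job in; it is judged then, once.
The state is a dict: "time_s": time; "joints": joint angles; "joint_velocities": joint speeds; "effort": joint torques, N m; "tcp_pos": TCP position; "ee_rot": TCP orientation; "wrist_force": force on the tool from outside, world axes, zero at the start; "moment": the same for the moment, N m; "gripper_width": opening from 0.0 (shut) to 1.0 (fully open); "gripper_force": force on a finger pad.
Only numpy, scipy, OpenCV 4.12 (cv2) and the standard library are available. Lean on these libraries where they do the work, as an engineer would, in place of code of your own. Each camera call takes 0.05 s, during which the arm holds its last target. There are 200 camera calls.

## Task

The square screw canister has been left lying on its side with its captive cap loose. Set it down gently, standing upright, in the empty square holder and let go of it; then take it again by its cap and turn the cap clockwise (seen from above) until it is fully home, leaving the canister standing in the holder. Do not disturb the round bottle in the other holder.

Things in the scene. Friction and masses are not known exactly. Their poses are not given: they have to be found in the camera images.
- canister: square white plastic canister, 48 x 48 mm, body 78 mm tall, round black cap on top (108 mm overall), about 0.25 kg. Origin: centre of its bottom face; z points from the bottom to the cap, x and y square to its sides. It starts lying flat on one side on the table, cap roughly to the robot's left, so it can be gripped across two opposite sides by a tool tilted 45 degrees from the cap end.
- cap_top (a point): centre of the top face of the black ribbed round cap: 42 mm diameter, 24 mm tall, from 84 to 108 mm above the canister's bottom; between it and the body's flat shoulder (at 78 mm) is a 34 mm neck, 6 mm tall. It turns with the cap: z axis up along the canister, x axis along the white mark on the cap.
- cap (a joint): angle of the cap, rad: 0 = fully home against a hard stop, growing as it is loosened (anticlockwise seen from above the cap), at most 3.0; starts 1.7 to 2.7. The cap neither comes off nor rises. It resists with 0.12 N m, stays where left, and at the stop the torque rises steeply (0.6 N m is surely home).
- square_holder: fixed wooden holder, base 88 x 88 mm. Square pocket 54 x 54 mm, floor 6 mm above the table, walls 7 mm thick, 18 mm above the table (pocket 12 mm deep); it leaves the canister 3 mm all round and stops it turning after up to 0.13 rad of play. Origin: centre of the underside, on the table; x and y square to the pocket's sides.
- square_floor (a point): centre of the pocket floor of the square holder, axes as the holder; this is where the bottom of the canister belongs
- round_holder: fixed round wooden holder, 88 mm diameter base, 18 mm tall, holding the round bottle. Origin: centre of its underside. It may change places with the square holder.
- round_bottle: round white bottle with black cap, 54 mm diameter, 108 mm tall, standing in the round holder; leave it. Origin: centre of its bottom, z up.
There are look-alikes about, which are no part of the job. What is shaped like the square_holder but orange or purple is not meant. Leave any blue or purple look-alike of the canister alone.

How it is judged (in metres and radians):
On the way, in this order (a step that is already met when the one before it is completed fails the run):
1. the canister stands in the square holder, let go, its cap still loose (horizontal distance between canister and square_floor below 0.008 m and z of canister in the frame of square_floor below 0.004 m and angle between canister's own z axis and vertical below 0.08 rad and contact force between the fingers and canister below 0.1 N and value of joint cap above 1 rad), for 0.2 s.
2. the cap is fully home (value of joint cap below 0.1 rad), for 0.2 s.
At the end, for the whole second after the job is handed in: The canister stands at rest in the square holder: within 8 mm of the pocket's centre, its bottom within 4 mm of the pocket floor, tilted less than 0.08 rad, with the cap within 0.1 rad of fully home; the round bottle still stands within 20 mm of its place (horizontal distance between canister and square_floor below 0.008 m and z of canister in the frame of square_floor below 0.004 m and angle between canister's own z axis and vertical below 0.08 rad and linear speed of canister below 0.02 m/s and value of joint cap below 0.1 rad); the robot touches nothing.
It fails at once if the canister is dropped (falls faster than 0.5 m/s, untouched by the fingers) (contact force between the fingers and canister below 0.05 N and linear speed of canister above 0.5 m/s).
It fails at once if the round bottle is pushed more than 20 mm, lifted or tipped (distance of round_bottle from where it was at the start of the episode above 0.02 m or angle between round_bottle's own z axis and vertical above 0.3 rad).
It also fails if it takes over 61 s, if anything falls off the work surface, if the arm or the gripper's body presses on something with over 40 N, if the wrist force passes 120 N, or if a joint passes its speed limit or range.

## Working session

There is one attempt and no reset: what is moved stays moved. The work goes in short steps, Python scripts to look and compute and a tool call to move; the robot and the scene stay as the last step left them, time stands still between calls to the robot, and variables do not carry over. Pictures are saved under pics/ and viewed, at most 10 in all, crops included, and the job is handed in when it is done.

Besides the shell and the picture viewer there is one more tool, called as name(argument=value, ...) on one line, values as JSON. jog_arm: Moves the arm, as the interface text tells. Its arguments: {"type":"object","properties":{"rows":{"type":"array"},"claw":{"type":"number"}},"required":["rows"]}

```bash
mkdir -p pics; cat > h.py <<'E'
import numpy as np, cv2
from station import *
def snap(n,f,crop=None,scale=1):
    m=camera_model(n); im=capture(n)[:,:,::-1].copy()
    cv2.imwrite('pics/raw_'+f,im)
    return m,im
def ray(m,u,v,n):
    f=192/np.tan(np.radians(m['fovy'])/2)
    d=np.array([(u-m['cx'])/f,(v-m['cy'])/f]); r=np.hypot(*d)
    if n=='wrist':
        s=np.sin(r)/r if r>1e-9 else 1; c=np.array([d[0]*s,d[1]*s,np.cos(r)])
    else: c=np.array([d[0],d[1],1.])
    return np.array(m['rotation'])@c
def hit(m,u,v,z,n):
    d=ray(m,u,v,n); e=np.array(m['eye']); return e+d*(z-e[2])/d[2]
def proj(m,p,n):
    f=192/np.tan(np.radians(m['fovy'])/2)
    c=np.array(m['rotation']).T@(np.array(p)-m['eye'])
    if n=='wrist':
        h=np.hypot(c[0],c[1]); t=np.arctan2(h,c[2]); return m['cx']+f*t*c[0]/h, m['cy']+f*t*c[1]/h
    return m['cx']+f*c[0]/c[2], m['cy']+f*c[1]/c[2]
E
python3 - <<'E'
from h import *
print(finger_overhang if not callable(finger_overhang) else finger_overhang())
s=sense();print({k:np.round(v,3).tolist() for k,v in s.items()})
ims=[]
for n in('scene','top'):
    m,im=snap(n,n+'0.png');print(n,m);ims.append(im)
cv2.imwrite('pics/a.png',cv2.resize(np.vstack(ims),(400,600)))
E
```

```text
0.0697
{'time_s': 0.0, 'joints': [85.177, 22.09, 0.381, -0.028, -68.409, -14.817], 'joint_velocities': [0.04, -0.029, 0.019, 0.08, -0.0, -0.092], 'effort': [-0.0, -39.066, 18.74, 4.22, 0.011, -0.0], 'tcp_pos': [0.21, 0.588, 0.291], 'ee_rot': [[0.942, -0.336, -0.001], [-0.336, -0.942, -0.002], [0.0, 0.002, -1.0]], 'wrist_force': [0.175, 0.253, 0.265], 'moment': [-0.033, -0.015, -0.014], 'gripper_force': 0.0, 'gripper_width': 0.999}
scene {'fovy': 46.47534602639204, 'cx': 254.31850226632318, 'cy': 191.28234546022665, 'eye': array([0.95950209, 0.69427061, 0.7730957 ]), 'rotation': array([[-0.86066155,  0.32982391, -0.38791479],
       [ 0.50912327,  0.56855622, -0.64617127],
       [ 0.00742863, -0.75363122, -0.65725551]])}
top {'fovy': 56.89930206930783, 'cx': 252.9625770264782, 'cy': 196.5717188755558, 'eye': array([0.38428192, 0.01467054, 1.04721736]), 'rotation': array([[-0.02027355, -0.98676802,  0.16086597],
       [-0.9996577 ,  0.0173454 , -0.01958606],
       [ 0.01653661, -0.16120798, -0.9867819 ]])}
```

```bash
python3 - <<'E'
import cv2
a=cv2.imread('pics/raw_top0.png');cv2.imwrite('pics/b.png',cv2.resize(a,(800,600),interpolation=cv2.INTER_CUBIC))
a=cv2.imread('pics/raw_scene0.png');cv2.imwrite('pics/c.png',cv2.resize(a,(800,600),interpolation=cv2.INTER_CUBIC))
E
```

```text
(no output)
```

View pics/b.png

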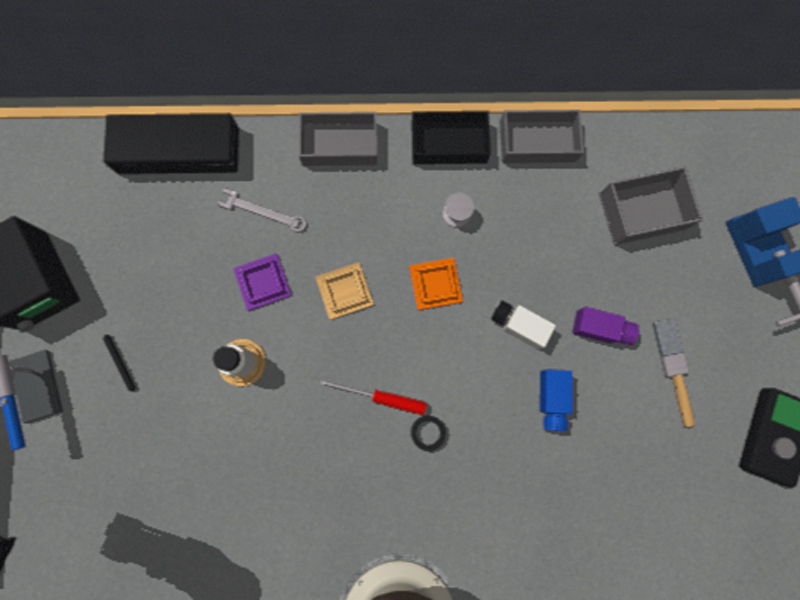

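View pics/c.png

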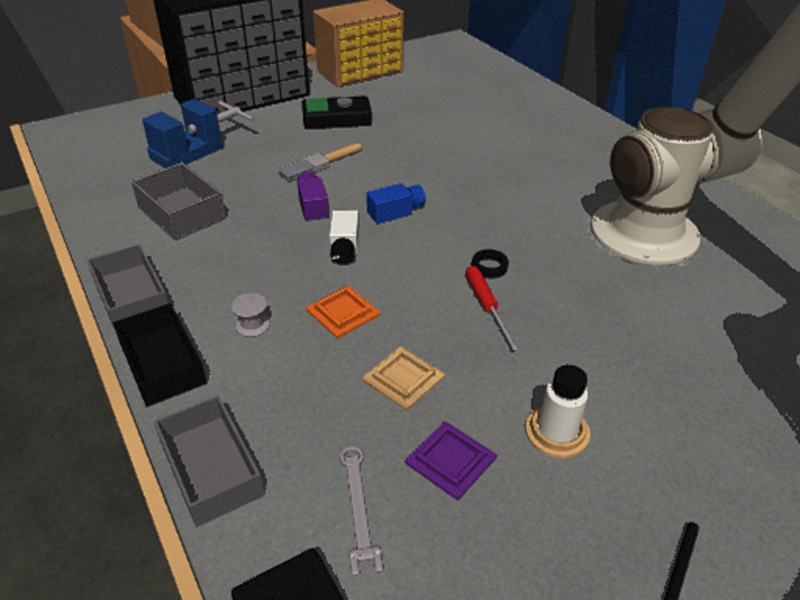

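The top view shows the following (800x600 pixels):
- **Canister candidates:** white at (525,325) with its black cap at (502,314), purple at (605,326), blue at (557,398). The upright white one at (240,362) is the round bottle.
- **Holder candidates:** wood square at (344,290), purple at (263,281), orange at (436,283), and the round wooden holder under the bottle.

I choose the white square canister and the wood square holder.

The jog can't tilt the tool. I'll grip the canister's sides with the tool pointing down and push its bottom against the holder's wall edge, so that it pivots upright in the pads.

```bash
python3 - <<'E'
from h import *
n='top';m=camera_model(n);im=cv2.imread('pics/raw_top0.png');hsv=cv2.cvtColor(im,cv2.COLOR_BGR2HSV)
print(hsv[int(290/1.5625),int(344/1.5625)],hsv[208,336],hsv[int(283/1.5625),int(436/1.5625)])
def blob(mask,u,v):
    mask=mask.astype(np.uint8);k,l=cv2.connectedComponents(mask)
    b=(l==l[v,u]).astype(np.uint8);c=max(cv2.findContours(b,0,1)[0],key=cv2.contourArea);return b,c
w=(hsv[...,1]<45)&(hsv[...,2]>165)
b,c=blob(w,342,212);r=cv2.minAreaRect(c);print('white',r,b.sum())
for p in cv2.boxPoints(r): print(p,hit(m,*p,0.048,n).round(4))
h=(abs(hsv[...,0].astype(int)-17)<6)&(hsv[...,1]>70)&(hsv[...,1]<190)
b,c=blob(h,220,186);r=cv2.minAreaRect(c);print('wood',r,b.sum())
for p in cv2.boxPoints(r): print(p,hit(m,*p,0.006,n).round(4))
k=hsv[...,2]<45
for (u,v) in((322,201),):
    b,c=blob(k,u,v);r=cv2.minAreaRect(c);print('cap',r);print(hit(m,*r[0],.024,n))
print('bottle cap',hit(m,227/1.5625,358/1.5625,.126,n))
cr=im[160:240,190:380];cv2.imwrite('pics/d.png',cv2.resize(cr,None,fx=4,fy=4,interpolation=cv2.INTER_CUBIC))
E
```

```text
[ 17 132 210] [ 23  10 220] [ 13 243 220]
white ((339.5188903808594, 208.06605529785156), (27.390260696411133, 15.929086685180664), 29.05460548400879) 438
[323.67926 208.37738] [ 0.5095 -0.2061  0.048 ]
[331.4151  194.45285] [ 0.5494 -0.2305  0.048 ]
[355.35852 207.75473] [ 0.5097 -0.297   0.048 ]
[347.62268 221.67926] [ 0.4703 -0.2723  0.048 ]
wood ((220.25001525878906, 185.74998474121094), (29.409177780151367, 30.35786247253418), 71.56504821777344) 897
[201.20003 176.59999] [0.6174 0.148  0.006 ]
[230.00002 166.99998] [0.6456 0.0614 0.006 ]
[239.3     194.89998] [0.5598 0.0346 0.006 ]
[210.50002 204.49998] [0.5325 0.1202 0.006 ]
cap ((320.800048828125, 199.90003967285156), (7.602630615234375, 13.416406631469727), 26.56505012512207)
[ 0.53770968 -0.20427211  0.024     ]
bottle cap [0.45419288 0.27620644 0.126     ]
```

View pics/d.png

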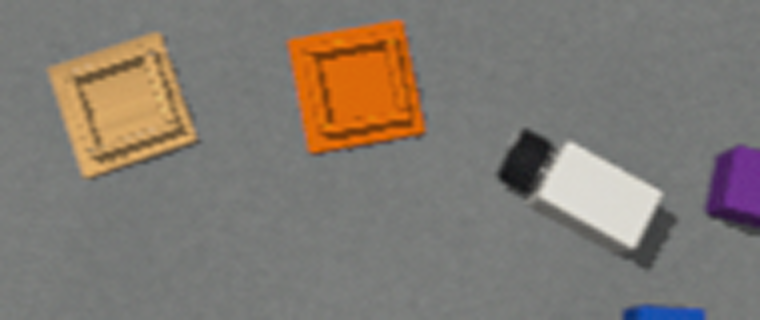

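The crop confirms the white square canister with its black cap (cap at about (525,160), body at (600,195) in the crop) and the empty wood holder at (125,105). I'm moving above the canister.

jog_arm(rows=[[[0.0335, 0.039, 0, 0], [0.0335, 0.039, 0, 0], [0.0335, 0.039, 0, 0], [0.0335, 0.039, 0, 0], [0.0335, 0.039, 0, 0], [0.0335, 0.039, 0, 0], [0.0335, 0.039, 0, 0], [0.0335, 0.039, 0, 0], [0.0335, 0.039, 0, 0], [0.0335, 0.039, 0, 0], [0.0335, 0.039, 0, 0], [0.0335, 0.039, 0, 0], [0.0335, 0.039, 0, 0], [0.0335, 0.039, 0, 0], [0.0335, 0.039, 0, 0], [0.0335, 0.039, 0, 0], [0.0335, 0.039, 0, 0], [0, 0, 0, 0]]])

```text
time_s: 2.35
tcp_pos: [0.5239, -0.2299, 0.2907]
ee_rot: [[0.94, -0.34, -0.002], [-0.34, -0.94, 0.0], [-0.002, 0.001, -1.0]]
wrist_force: [-0.6, 0.4, -0.1]
gripper_width: 0.998
gripper_force: 0.0
```

jog_arm(rows=[[[0, 0, 0.009, 0.1764], [0, 0, 0.009, 0.1764], [0, 0, 0.009, 0.1764], [0, 0, 0.009, 0.1764], [0, 0, 0.009, 0.1764], [0, 0, 0.009, 0.1764], [0, 0, 0.009, 0.1764], [0, 0, 0.009, 0.1764], [0, 0, 0.009, 0.1764], [0, 0, 0.009, 0.1764], [0, 0, 0, 0], [0, 0, 0, 0]]])

```text
time_s: 3.85
tcp_pos: [0.5236, -0.2269, 0.2026]
ee_rot: [[-0.508, -0.861, 0.0], [-0.861, 0.508, -0.0], [-0.0, -0.0, -1.0]]
wrist_force: [-0.1, 0.7, 0.4]
gripper_width: 1.002
gripper_force: 0.0
```

```bash
python3 - <<'E'
from h import *
s=sense();print({k:np.round(v,4).tolist() for k,v in s.items() if k in('time_s','joints','tcp_pos','ee_rot')})
m,im=snap('wrist','w1.png');print(m['fovy'],m['cx'],m['cy'],m['eye'])
cv2.imwrite('pics/e.png',cv2.resize(im,(800,600),interpolation=cv2.INTER_CUBIC))
E
```

```text
{'time_s': 3.85, 'joints': [-7.1602, 21.3874, -14.5011, 0.0063, -54.0923, -23.3756], 'tcp_pos': [0.5236, -0.2269, 0.2026], 'ee_rot': [[-0.508, -0.8613, 0.0003], [-0.8613, 0.508, -0.0001], [-0.0001, -0.0003, -1.0]]}
65.70646984690485 252.62076542016794 189.10874007250428 [ 0.48359908 -0.29534978  0.29466379]
```

View pics/e.png

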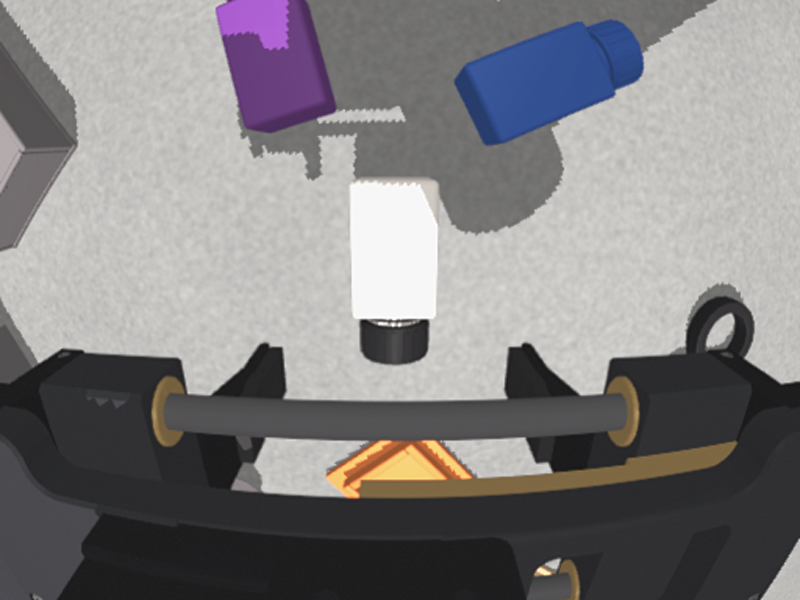

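The wrist view shows the white canister from (350,181) to (437,318), with its cap at (394,340). It lies between the fingers and is nearly aligned with them. Next I'll measure it.

```bash
python3 - <<'E'
from h import *
n='wrist';m=camera_model(n);s=sense()
R=np.array(s['ee_rot']);t=np.array(s['tcp_pos'])
for p in((350,183),(438,181),(435,318),(352,318)):
    q=hit(m,p[0]/1.5625,p[1]/1.5625,.048,n);print(q.round(4),(R.T@(q-t)).round(4))
E
```

```text
[ 0.5097 -0.2979  0.048 ] [ 0.0682 -0.0239  0.1548]
[ 0.4692 -0.2752  0.048 ] [0.0693 0.0226 0.1547]
[ 0.508  -0.2096  0.048 ] [-0.007   0.0225  0.1547]
[ 0.5484 -0.2333  0.048 ] [-0.007  -0.0243  0.1548]
```

jog_arm(rows=[[[0.003, -0.001, 0.02, 0], [0, 0, 0.03, 0], [0, 0, 0.03, 0], [0, 0, 0.025, 0], [0, 0, 0.015, 0], [0, 0, 0.007, 0], [0, 0, 0, 0], [0, 0, 0, 0]]])

```text
time_s: 4.9
tcp_pos: [0.5235, -0.2304, 0.0762]
ee_rot: [[-0.51, -0.86, 0.002], [-0.86, 0.51, -0.0], [-0.001, -0.002, -1.0]]
wrist_force: [0.1, -0.1, 0.9]
gripper_width: 0.998
gripper_force: 0.0
```

jog_arm(rows=[[[0, 0, 0, 0], [0, 0, 0, 0], [0, 0, 0, 0], [0, 0, 0, 0], [0, 0, 0, 0], [0, 0, 0, 0]]], claw=0.54)

```text
time_s: 5.65
tcp_pos: [0.5227, -0.2302, 0.0752]
ee_rot: [[-0.511, -0.86, -0.001], [-0.86, 0.511, 0.0], [0.0, 0.001, -1.0]]
wrist_force: [-1.2, 0.9, -0.4]
gripper_width: 0.548
gripper_force: 26.3
```

jog_arm(rows=[[[0, 0, 0, 0], [0, 0, 0, 0]]], claw=0.545)

```text
time_s: 5.9
tcp_pos: [0.5227, -0.2302, 0.0752]
ee_rot: [[-0.511, -0.86, -0.0], [-0.86, 0.511, 0.0], [0.0, 0.001, -1.0]]
wrist_force: [-1.0, 0.8, 0.4]
gripper_width: 0.547
gripper_force: 19.5
```

jog_arm(rows=[[[0, 0, 0, 0], [0, 0, 0, 0]]], claw=0.548)

```text
time_s: 6.15
tcp_pos: [0.5227, -0.2302, 0.0752]
ee_rot: [[-0.511, -0.86, -0.0], [-0.86, 0.511, 0.0], [0.0, 0.0, -1.0]]
wrist_force: [-1.1, 1.7, -0.1]
gripper_width: 0.551
gripper_force: 10.6
```

jog_arm(rows=[[[0, 0, 0, 0], [0, 0, -0.01, 0], [0, 0, -0.025, 0], [0, 0, -0.03, 0], [0, 0, -0.03, 0], [0, 0, -0.03, 0], [-0.0367, 0.0311, 0, 0], [-0.0367, 0.0311, 0, 0], [-0.0367, 0.0311, 0, 0], [-0.0367, 0.0311, 0, 0], [-0.0367, 0.0311, 0, 0], [-0.0367, 0.0311, 0, 0], [0, 0, 0, 0]]], claw=0.53)

```text
time_s: 7.78
tcp_pos: [0.4748, 0.0569, 0.2009]
ee_rot: [[-0.507, -0.862, 0.002], [-0.862, 0.507, 0.001], [-0.002, -0.001, -1.0]]
wrist_force: [-0.5, 0.0, -3.5]
gripper_width: 0.55
gripper_force: 30.0
```

jog_arm(rows=[[[0, 0, 0, -0.186], [0, 0, 0, -0.186], [0, 0, 0, -0.186], [0, 0, 0, -0.186], [0, 0, 0, -0.186], [0, 0, 0, -0.186], [0, 0, 0, -0.186], [0, 0, 0, -0.186], [0, 0, 0, -0.186], [0, 0, 0, -0.186], [0, 0, 0, -0.186], [0, 0, 0, -0.186], [0, 0, 0, -0.186], [0, 0, 0, 0], [0, 0, 0, 0]]])

```text
time_s: 9.65
tcp_pos: [0.4749, 0.0538, 0.2003]
ee_rot: [[0.953, 0.303, -0.0], [0.303, -0.953, -0.0], [-0.0, 0.0, -1.0]]
wrist_force: [-0.3, -0.2, -2.5]
gripper_width: 0.551
gripper_force: 30.0
```

```bash
python3 - <<'E'
from h import *
s=sense();print({k:np.round(v,4).tolist() for k,v in s.items() if k in('time_s','joints','tcp_pos','ee_rot','gripper_force','wrist_force','moment')})
m,im=snap('wrist','w2.png');np.save('w2.npy',m,allow_pickle=True)
cv2.imwrite('pics/f.png',cv2.resize(im,(800,600),interpolation=cv2.INTER_CUBIC))
E
```

```text
{'time_s': 9.65, 'joints': [26.0034, 13.2271, -27.1827, 0.0017, -49.5932, 81.6372], 'tcp_pos': [0.4749, 0.0538, 0.2003], 'ee_rot': [[0.953, 0.3031, -0.0], [0.3031, -0.953, -0.0], [-0.0, 0.0, -1.0]], 'wrist_force': [-0.3008, -0.2357, -2.481], 'moment': [-0.0832, 0.0176, -0.0533], 'gripper_force': 29.9973}
```

View pics/f.png

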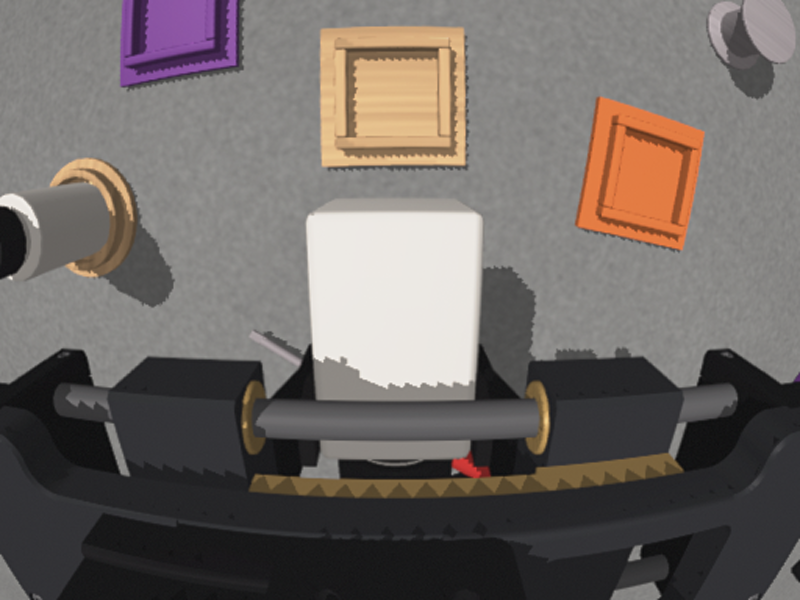

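The view shows the wood holder (base corners at (321,28) and (467,166)) square to the tool, with the canister held level. Next I'll compute offsets in the tool frame.

```bash
python3 - <<'E'
from h import *
n='wrist';m=np.load('w2.npy',allow_pickle=True).item();s=sense()
R=np.array(s['ee_rot']);t=np.array(s['tcp_pos'])
def go(l,z):
    Q=[]
    for p in l:
        q=hit(m,p[0]/1.5625,p[1]/1.5625,z,n);Q.append(R.T@(q-t));print(p,z,Q[-1].round(4))
    print('mean',np.mean(Q,0).round(4))
go([(321,28),(464,28),(467,166),(321,166)],.006)
go([(335,137),(453,137)],.018)   # near wall, outer top edge?
go([(335,148),(453,148)],.006)
go([(355,57),(438,57),(440,136),(355,136)],.006) # pocket floor
go([(309,213),(480,213)],.1733); go([(315,455),(475,455)],.1733)
E
```

```text
(321, 28) 0.006 [ 0.1634 -0.044   0.1943]
(464, 28) 0.006 [0.1632 0.0437 0.1943]
(467, 166) 0.006 [0.0752 0.0456 0.1943]
(321, 166) 0.006 [ 0.0752 -0.044   0.1943]
mean [0.1193 0.0003 0.1943]
(335, 137) 0.018 [ 0.0923 -0.0336  0.1823]
(453, 137) 0.018 [0.0923 0.0352 0.1823]
mean [0.0923 0.0008 0.1823]
(335, 148) 0.006 [ 0.0861 -0.0352  0.1943]
(453, 148) 0.006 [0.0861 0.0368 0.1943]
mean [0.0861 0.0008 0.1943]
(355, 57) 0.006 [ 0.1432 -0.0228  0.1943]
(438, 57) 0.006 [0.1433 0.0275 0.1943]
(440, 136) 0.006 [0.0934 0.0287 0.1943]
(355, 136) 0.006 [ 0.0933 -0.0228  0.1943]
mean [0.1183 0.0026 0.1943]
(309, 213) 0.1733 [ 0.0641 -0.0209  0.027 ]
(480, 213) 0.1733 [0.0641 0.0235 0.027 ]
mean [0.0641 0.0013 0.027 ]
(315, 455) 0.1733 [-0.0106 -0.0238  0.027 ]
(475, 455) 0.1733 [-0.0106  0.0266  0.027 ]
mean [-0.0106  0.0014  0.027 ]
```

jog_arm(rows=[[[0.005, 0.0005, 0.03, 0], [0.005, 0, 0.04, 0], [0.004, 0, 0.03, 0], [0, 0, 0.011, 0], [0, 0, 0, 0], [0, 0, 0, 0]]])

```text
time_s: 10.45
tcp_pos: [0.4891, 0.0584, 0.0904]
ee_rot: [[0.952, 0.306, 0.002], [0.306, -0.952, 0.001], [0.003, -0.0, -1.0]]
wrist_force: [-0.0, 0.1, -2.5]
gripper_width: 0.547
gripper_force: 30.0
```

jog_arm(rows=[[[0.002, 0, 0, 0], [0.0025, 0, 0, 0], [0.001, 0, -0.003, 0], [0.001, 0, -0.003, 0], [0.0015, 0, -0.003, 0], [0.0015, 0, -0.003, 0], [0, 0, 0, 0]]], claw=0.549)

```text
time_s: 11.32
tcp_pos: [0.4977, 0.0611, 0.1015]
ee_rot: [[0.952, 0.306, 0.001], [0.306, -0.952, 0.0], [0.001, -0.0, -1.0]]
wrist_force: [0.7, -0.7, -2.0]
gripper_width: 0.549
gripper_force: 7.7
```

jog_arm(rows=[[[0.003, 0, -0.005, 0], [0.0033, 0, -0.005, 0], [0, 0, 0, 0]]])

```text
time_s: 11.7
tcp_pos: [0.5042, 0.0633, 0.1119]
ee_rot: [[0.952, 0.306, 0.002], [0.306, -0.952, 0.001], [0.002, -0.0, -1.0]]
wrist_force: [0.2, -0.7, -4.3]
gripper_width: 0.551
gripper_force: 7.7
```

```bash
python3 - <<'E'
from h import *
s=sense();print({k:np.round(v,4).tolist() for k,v in s.items() if k in('time_s','tcp_pos','gripper_force','wrist_force','moment')})
m,im=snap('wrist','w3.png');m,i2=snap('scene','s3.png')
cv2.imwrite('pics/g.png',np.hstack([cv2.resize(im,(400,300)),cv2.resize(i2[180:310,180:350],(400,300),interpolation=cv2.INTER_CUBIC)]))
E
```

```text
{'time_s': 11.7, 'tcp_pos': [0.5042, 0.0633, 0.1119], 'wrist_force': [0.2357, -0.6942, -4.27], 'moment': [-0.087, 0.0266, 0.041], 'gripper_force': 7.6615}
```

View pics/g.png

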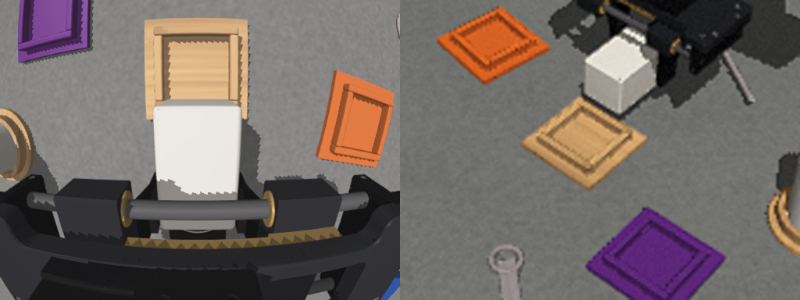

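The canister is still level: the bottom went over the wall (edge at about (195,103) in the left half) without touching it. I'll back off, go lower and first test a lighter grip close to the table.

jog_arm(rows=[[[-0.009, 0, 0, 0], [-0.009, 0, 0.01, 0], [0, 0, 0.014, 0], [0, 0, 0.003, 0], [0, 0, 0, 0]]])

```text
time_s: 12.42
tcp_pos: [0.4864, 0.0575, 0.0837]
ee_rot: [[0.952, 0.306, -0.001], [0.306, -0.952, -0.0], [-0.001, 0.0, -1.0]]
wrist_force: [-0.1, -0.2, -2.2]
gripper_width: 0.552
gripper_force: 7.7
```

jog_arm(rows=[[[0, 0, 0, 0], [0, 0, 0, 0], [0, 0, -0.004, 0], [0, 0, 0, 0]]], claw=0.5503)

```text
time_s: 12.92
tcp_pos: [0.4867, 0.0576, 0.0888]
ee_rot: [[0.952, 0.306, 0.001], [0.306, -0.952, 0.001], [0.001, -0.0, -1.0]]
wrist_force: [-0.6, 1.1, -3.4]
gripper_width: 0.549
gripper_force: 3.8
```

```bash
python3 - <<'E'
from h import *
s=sense();print({k:np.round(v,4).tolist() for k,v in s.items() if k in('time_s','tcp_pos','gripper_force','wrist_force','moment')})
m,im=snap('wrist','w4.png');n='wrist'
# bottom-end image row of canister along centre column: edge white->grey
for c in (245,252,260): 
    g=im[60:200,c].mean(1);print(c,[int(x) for x in g[::4]])
E
```

```text
{'time_s': 12.925, 'tcp_pos': [0.4867, 0.0576, 0.0888], 'wrist_force': [-0.5572, 1.0575, -3.431], 'moment': [-0.0603, 0.0546, -0.0415], 'gripper_force': 3.7802}
245 [186, 177, 185, 177, 173, 177, 186, 183, 184, 185, 172, 172, 167, 105, 108, 186, 180, 134, 180, 230, 233, 233, 233, 233, 233, 233, 233, 233, 233, 233, 233, 233, 233, 233, 233]
252 [185, 178, 185, 176, 173, 177, 186, 183, 184, 185, 173, 172, 164, 104, 106, 190, 180, 134, 179, 230, 233, 233, 233, 233, 233, 233, 233, 233, 233, 232, 233, 233, 232, 233, 233]
260 [184, 177, 185, 175, 172, 176, 185, 183, 183, 185, 174, 173, 164, 104, 107, 190, 180, 131, 180, 230, 232, 233, 233, 233, 233, 232, 232, 232, 232, 232, 232, 232, 232, 232, 232]
```

jog_arm(rows=[[[0.004, 0, 0.0025, 0], [0.003, 0, 0, 0], [0.002, 0, 0, 0], [0.0015, 0, 0, 0], [0.0015, 0, 0, 0], [0.0015, 0, 0, 0], [0, 0, 0, 0]]])

```text
time_s: 13.85
tcp_pos: [0.4968, 0.0605, 0.0851]
ee_rot: [[0.952, 0.305, -0.006], [0.305, -0.952, -0.002], [-0.006, 0.0, -1.0]]
wrist_force: [-4.3, -0.7, -0.2]
gripper_width: 0.551
gripper_force: 4.6
```

```bash
cat > look.py <<'E'
from h import *
import sys
s=sense();print({k:np.round(v,4).tolist() for k,v in s.items() if k in('time_s','tcp_pos','gripper_force','wrist_force','moment')})
m,im=snap('wrist','w_%s.png'%sys.argv[1])
g=im[20:270,252].mean(1);print([int(x) for x in g[::4]])
E
python3 look.py 5
```

```text
{'time_s': 13.85, 'tcp_pos': [0.4968, 0.0605, 0.0851], 'wrist_force': [-4.2636, -0.6666, -0.2492], 'moment': [-0.4538, 1.4245, 0.024], 'gripper_force': 4.6081}
[66, 100, 95, 176, 170, 170, 178, 178, 175, 179, 180, 180, 178, 187, 184, 177, 185, 178, 172, 175, 185, 183, 183, 184, 124, 174, 171, 133, 151, 227, 232, 233, 233, 233, 233, 232, 232, 232, 232, 233, 232, 232, 233, 232, 232, 232, 232, 232, 232, 232, 231, 232, 232, 232, 232, 231, 157, 136, 136, 108, 75, 89, 102]
```

jog_arm(rows=[[[0.002, 0, -0.001, 0], [0.002, 0, -0.002, 0], [0.002, 0, -0.003, 0], [0.002, 0, -0.003, 0], [0, 0, 0, 0]]])

```text
time_s: 14.52
tcp_pos: [0.5067, 0.0639, 0.095]
ee_rot: [[0.952, 0.306, -0.0], [0.306, -0.952, -0.0], [-0.0, 0.0, -1.0]]
wrist_force: [-3.7, -1.8, -0.7]
gripper_width: 0.55
gripper_force: 3.7
```

```bash
python3 look.py 6; python3 -c "
import cv2,numpy as np
i=cv2.imread('pics/w_6.png');cv2.imwrite('pics/h.png',cv2.resize(i,(640,480),interpolation=cv2.INTER_CUBIC))"
```

```text
{'time_s': 14.525, 'tcp_pos': [0.5067, 0.0639, 0.095], 'wrist_force': [-3.6667, -1.793, -0.7399], 'moment': [-0.5177, 1.1761, 0.0699], 'gripper_force': 3.7479}
[155, 156, 165, 168, 167, 120, 76, 95, 147, 165, 165, 170, 174, 169, 173, 176, 174, 172, 182, 177, 171, 179, 165, 168, 174, 180, 177, 178, 177, 167, 167, 203, 234, 236, 236, 236, 235, 235, 235, 235, 235, 235, 235, 235, 235, 235, 235, 235, 235, 234, 234, 234, 234, 234, 234, 233, 235, 132, 133, 106, 73, 86, 97][ WARN:0@0.022] global loadsave.cpp:275 findDecoder imread_('pics/w_6.png'): can't open/read file: check file path/integrity
Traceback (most recent call last):
cv2.error: OpenCV(4.12.0) /io/opencv/modules/imgproc/src/resize.cpp:4208: error: (-215:Assertion failed) !ssize.empty() in function 'resize'
```

```bash
python3 -c "
import cv2,numpy as np
from h import *
m,s=snap('scene','s6.png')
i=cv2.imread('pics/raw_w_6.png');cv2.imwrite('pics/h.png',np.hstack([cv2.resize(i,(400,300)),cv2.resize(s[180:310,180:350],(400,300),interpolation=cv2.INTER_CUBIC)]))"
```

```text
(no output)
```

View pics/h.png

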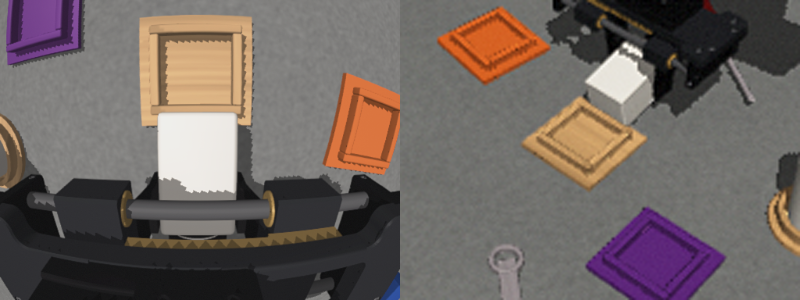

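```bash
cat > fit.py <<'E'
from h import *
from scipy.optimize import least_squares
import sys
def edges(name,col=252):
    im=cv2.imread(name);g=im[:,col].astype(float).mean(1);sat=np.ptp(im[:,col].astype(int),axis=1)
    b=(g>222)&(sat<25); k,l,st,_=cv2.connectedComponentsWithStats(b.astype(np.uint8).reshape(-1,1))
    return st[1:][st[1:,4]>3][:,[1,3]],g
if __name__=='__main__':
    print(edges(sys.argv[1])[0].tolist())
    v1,v2=float(sys.argv[2]),float(sys.argv[3])
    m=camera_model('wrist');s=sense();R=np.array(s['ee_rot']);t=np.array(s['tcp_pos']);P=t+R@[0,0,.051]
    def f(q):
        a,th=q[0]/1e3,q[1];ax=np.array([-np.cos(th),0,-np.sin(th)]);n=np.array([np.sin(th),0,-np.cos(th)])
        A=P+R@(-a*ax+.024*n);B=P+R@((.078-a)*ax+.024*n)
        return [proj(m,A,'wrist')[1]-v1,proj(m,B,'wrist')[1]-v2]
    r=least_squares(f,[64,.2]);print('a,theta deg',r.x[0],np.degrees(r.x[1]),r.cost)
E
python3 fit.py pics/raw_w_6.png 142 248; python3 fit.py pics/raw_w_5.png 133 245
```

```text
[[146, 100]]
a,theta deg 64.33878033789938 60.25475812121323 1.655976812239948e-26
[[136, 108]]
a,theta deg 68.50263089156695 55.46560607646981 1.0097419586828951e-26
```

```bash
python3 fit.py pics/raw_w_6.png 145 300;  python3 -c "
import cv2
for f in('w2','w_5','w_6'):
    i=cv2.imread('pics/raw_%s.png'%f)
    print(f,[int(x) for x in i[126:152,252].mean(1)],[int(x) for x in i[276:310:1,252].mean(1)])"
```

```text
[[146, 100]]
a,theta deg 51.2465016113199 37.39422266786948 5.933243749220692e-25
w2 [140, 151, 155, 156, 158, 158, 158, 159, 165, 193, 219, 229, 230, 231, 232, 232, 232, 232, 232, 232, 232, 232, 232, 232, 233, 232] [97, 94, 92, 89, 82, 80, 114, 135, 136, 136, 136, 136, 136, 136, 136, 135, 133, 127, 61, 36, 87, 113, 53, 23, 24, 23, 27, 27, 26, 22, 39, 93, 96, 94]
w_5 [171, 159, 133, 136, 149, 150, 151, 155, 182, 214, 227, 229, 230, 231, 232, 233, 233, 233, 233, 233, 233, 233, 233, 233, 232, 232] [96, 94, 92, 86, 81, 79, 112, 135, 136, 135, 135, 134, 134, 134, 135, 134, 130, 104, 42, 34, 87, 117, 66, 26, 21, 23, 25, 27, 24, 22, 38, 93, 89, 75]
w_6 [177, 177, 178, 179, 179, 179, 177, 133, 112, 155, 167, 169, 168, 168, 167, 166, 163, 156, 203, 220, 226, 231, 234, 236, 235, 236] [92, 90, 89, 84, 78, 75, 109, 132, 132, 132, 131, 132, 131, 131, 131, 131, 130, 130, 131, 130, 131, 130, 130, 128, 123, 46, 22, 22, 42, 112, 131, 95, 88, 89]
```

```bash
for p in "135.5 293" "134.5 292.5" "144 300.5"; do python3 fit.py pics/raw_w_6.png $p; done; python3 - <<'E'
from h import *
# predict rows for given a,theta
m=camera_model('wrist');s=sense();R=np.array(s['ee_rot']);t=np.array(s['tcp_pos']);P=t+R@[0,0,.051]
for a,th in((66,0),(63,0),(63,10),(60,10),(60,20),(57,20),(57,25),(54,30)):
    th=np.radians(th);ax=np.array([-np.cos(th),0,-np.sin(th)]);n=np.array([np.sin(th),0,-np.cos(th)]);a_=a/1e3
    print(a,round(np.degrees(th)),[round(proj(m,P+R@q,'wrist')[1],1) for q in(-a_*ax-.024*n,-a_*ax+.024*n,(.078-a_)*ax+.024*n)])
E
```

```text
[[146, 100]]
a,theta deg 56.47653778373503 32.45237506005974 1.6155871338926322e-26
[[146, 100]]
a,theta deg 57.0029580921883 31.702804254668916 8.926118914756793e-26
[[146, 100]]
a,theta deg 51.71891266622273 35.67314830016373 0.0
66 0 [np.float64(123.2), np.float64(131.0), np.float64(294.5)]
63 0 [np.float64(128.5), np.float64(138.4), np.float64(299.3)]
63 10 [np.float64(135.6), np.float64(128.2), np.float64(295.0)]
60 10 [np.float64(140.5), np.float64(135.0), np.float64(300.4)]
60 20 [np.float64(149.4), np.float64(129.7), np.float64(294.9)]
57 20 [np.float64(154.0), np.float64(135.9), np.float64(300.8)]
57 25 [np.float64(158.9), np.float64(134.6), np.float64(297.6)]
54 30 [np.float64(168.4), np.float64(139.8), np.float64(300.2)]
```

The rows show the canister hasn't tilted; it only slid about 4 mm in the grip. Gripping the cap instead leaves the weight far from the pads, so the canister should swing upright under its own weight. I'll set it back on the table and regrip it there.

jog_arm(rows=[[[-0.015, 0, 0, 0], [-0.015, 0, 0, 0], [-0.008, 0, 0.008, 0], [0, 0, 0.008, 0], [0, 0, 0.003, 0], [0, 0, 0, 0], [0, 0, 0, 0]]], claw=0.546)

```text
time_s: 15.5
tcp_pos: [0.4703, 0.0522, 0.0762]
ee_rot: [[0.952, 0.307, -0.002], [0.307, -0.952, -0.001], [-0.002, 0.0, -1.0]]
wrist_force: [-5.2, -1.0, 8.5]
gripper_width: 0.552
gripper_force: 16.4
```

jog_arm(rows=[[[0, 0, 0.0005, 0], [0, 0, 0.0005, 0], [0, 0, 0, 0]]], claw=0.556)

```text
time_s: 15.88
tcp_pos: [0.4711, 0.0526, 0.0745]
ee_rot: [[0.952, 0.306, 0.0], [0.306, -0.952, 0.0], [0.001, -0.0, -1.0]]
wrist_force: [-0.5, 0.6, 0.2]
gripper_width: 0.559
gripper_force: 0.0
```

jog_arm(rows=[[[0, 0, 0, 0], [0, 0, 0, 0], [-0.02, 0, 0, 0], [-0.02, 0, 0, 0], [0, 0, 0, 0], [0, 0, 0, 0]]], claw=0.8)

```text
time_s: 16.62
tcp_pos: [0.4337, 0.0406, 0.075]
ee_rot: [[0.952, 0.307, 0.002], [0.307, -0.952, 0.001], [0.002, 0.0, -1.0]]
wrist_force: [0.4, -0.5, 0.5]
gripper_width: 0.797
gripper_force: 0.0
```

```bash
python3 look.py 7; python3 -c "
import cv2
i=cv2.imread('pics/raw_w_7.png');cv2.imwrite('pics/i.png',cv2.resize(i,(800,600),interpolation=cv2.INTER_CUBIC))"
```

```text
{'time_s': 16.625, 'tcp_pos': [0.4337, 0.0406, 0.075], 'wrist_force': [0.3743, -0.4517, 0.4986], 'moment': [-0.0159, -0.0207, 0.0059], 'gripper_force': 0.0}
[191, 184, 155, 75, 134, 130, 129, 130, 127, 134, 131, 128, 230, 233, 233, 233, 233, 233, 233, 233, 233, 233, 233, 233, 233, 233, 233, 233, 233, 233, 233, 232, 232, 232, 232, 232, 232, 232, 232, 232, 231, 231, 231, 231, 230, 230, 230, 230, 229, 229, 229, 229, 228, 228, 228, 227, 51, 82, 19, 36, 75, 89, 101]
```

View pics/i.png

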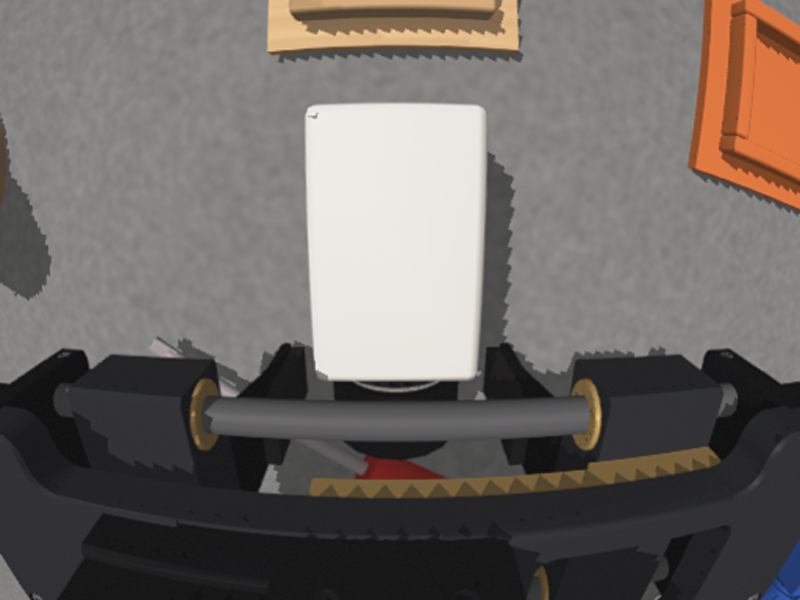

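The canister lies level: bottom edge at row 103, shoulder at row 380, cap between the fingers. The screwdriver lies just behind it at (400,467).

```bash
python3 - <<'E'
from h import *
n='wrist';m=camera_model(n);s=sense()
R=np.array(s['ee_rot']);t=np.array(s['tcp_pos'])
for p in((306,105),(486,105),(477,379),(318,379)):
    q=hit(m,p[0]/1.5625,p[1]/1.5625,.048,n);print((R.T@(q-t)).round(4))
for p in((330,437),(150,340),(375,465),(310,435)):
    q=hit(m,p[0]/1.5625,p[1]/1.5625,.006,n);print('drv',(R.T@(q-t)).round(4))
E
```

```text
[ 0.0922 -0.0214  0.0272]
[0.0923 0.0244 0.0272]
[0.0167 0.025  0.027 ]
[ 0.0166 -0.0209  0.027 ]
drv [-0.0317 -0.0256  0.0689]
drv [ 0.0101 -0.1     0.069 ]
drv [-0.046  -0.0072  0.0689]
drv [-0.0311 -0.0339  0.0689]
```

jog_arm(rows=[[[-0.0065, 0.0018, 0, 0], [0, 0, 0, 0], [0, 0, 0, 0], [0, 0, 0, 0], [0, 0, 0, 0], [0, 0, 0, 0]]], claw=0.476)

```text
time_s: 17.42
tcp_pos: [0.4269, 0.0365, 0.0748]
ee_rot: [[0.952, 0.306, -0.0], [0.306, -0.952, 0.0], [-0.0, -0.0, -1.0]]
wrist_force: [-1.8, 1.6, 0.6]
gripper_width: 0.479
gripper_force: 8.4
```

jog_arm(rows=[[[0.002, 0, -0.008, 0], [0.003, 0, -0.008, 0], [0.004, 0, -0.008, 0], [0.005, 0, -0.008, 0], [0.005, 0, -0.008, 0], [0.005, 0, -0.008, 0], [0.005, 0, -0.008, 0], [0.005, 0, -0.006, 0], [0, 0, 0, 0]]])

```text
time_s: 18.55
tcp_pos: [0.4596, 0.0469, 0.1372]
ee_rot: [[0.952, 0.306, 0.0], [0.306, -0.952, 0.0], [0.0, -0.0, -1.0]]
wrist_force: [-0.6, 0.3, -0.6]
gripper_width: 0.475
gripper_force: 9.6
```

```bash
python3 look.py 8; python3 -c "
import cv2,numpy as np
from h import *
m,s=snap('scene','s8.png')
i=cv2.imread('pics/raw_w_8.png');cv2.imwrite('pics/j.png',np.hstack([cv2.resize(i,(400,300)),cv2.resize(s[170:300,200:370],(400,300),interpolation=cv2.INTER_CUBIC)]))"
```

```text
{'time_s': 18.55, 'tcp_pos': [0.4596, 0.0469, 0.1372], 'wrist_force': [-0.5567, 0.2885, -0.5652], 'moment': [-0.0983, 0.2093, -0.0542], 'gripper_force': 9.6406}
[186, 183, 186, 188, 181, 186, 176, 185, 189, 188, 177, 177, 112, 108, 119, 188, 145, 231, 232, 232, 232, 232, 232, 232, 232, 232, 232, 233, 233, 233, 233, 233, 232, 233, 233, 233, 233, 233, 233, 233, 233, 233, 234, 219, 161, 207, 79, 49, 38, 38, 38, 40, 39, 38, 39, 39, 36, 26, 28, 35, 78, 92, 104]
```

View pics/j.png

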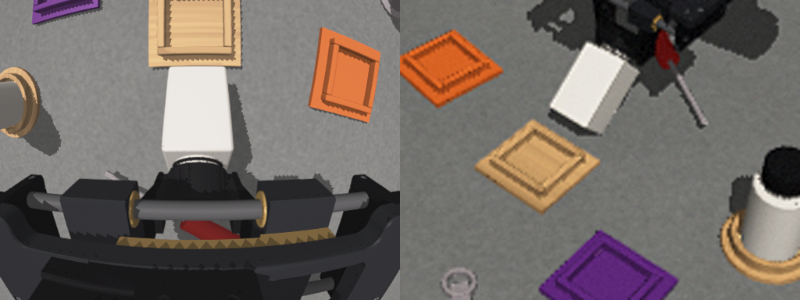

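The canister is now clearly tilted at about 45°, bottom corner on the table, cap up in the grip. I'll lift, loosen slightly so it swings further, and measure the tilt from the image edges.

jog_arm(rows=[[[0.003, 0, -0.006, 0], [0.003, 0, -0.006, 0], [0.003, 0, -0.005, 0], [0.003, 0, -0.004, 0], [0.003, 0, -0.005, 0], [0, 0, -0.005, 0], [0, 0, -0.01, 0], [0, 0, -0.01, 0], [0, 0, 0, 0], [0, 0, 0, 0]]], claw=0.4773)

```text
time_s: 19.9
tcp_pos: [0.4733, 0.0514, 0.1877]
ee_rot: [[0.952, 0.306, -0.0], [0.306, -0.952, 0.0], [-0.0, -0.0, -1.0]]
wrist_force: [-0.1, 0.0, -2.2]
gripper_width: 0.478
gripper_force: 8.4
```

```bash
cat > tilt.py <<'E'
from h import *
import sys
s=sense();m=camera_model('wrist')
print({k:np.round(v,3).tolist() for k,v in s.items() if k in('time_s','tcp_pos','gripper_force','wrist_force')})
im=capture('wrist')[:,:,::-1];cv2.imwrite('pics/raw_t%s.png'%sys.argv[1],im)
g=im[:,252].astype(int);w=(g.mean(1)>195)&(np.ptp(g,axis=1)<25)
k,l,st,_=cv2.connectedComponentsWithStats(w.astype(np.uint8).reshape(-1,1));print('white runs',[(r[1],r[1]+r[3]) for r in st[1:] if r[4]>5])
R=np.array(s['ee_rot']);P=np.array(s['tcp_pos'])+R@[0,0,.051];a=.100
for th in range(40,101,10):
    t=np.radians(th);ax=np.array([-np.cos(t),0,-np.sin(t)]);n=np.array([np.sin(t),0,-np.cos(t)])
    print(th,[round(float(proj(m,P+R@q,'wrist')[1]),1) for q in(-a*ax-.024*n,-a*ax+.024*n,(.078-a)*ax+.024*n)])
E
python3 tilt.py 9; python3 - <<'E'
import cv2
i=cv2.imread('pics/raw_w_8.png');print([int(x) for x in i[80:220:2,252].mean(1)])
E
```

```text
{'time_s': 19.9, 'tcp_pos': [0.473, 0.051, 0.188], 'wrist_force': [-0.057, 0.009, -2.19], 'gripper_force': 8.352}
white runs [(np.int32(130), np.int32(195))]
40 [124.5, 80.1, 196.4]
50 [142.9, 95.5, 192.5]
60 [161.8, 112.2, 190.7]
70 [181.2, 130.0, 190.8]
80 [200.9, 148.5, 192.7]
90 [220.8, 167.6, 196.1]
100 [240.9, 187.1, 200.8]
[188, 183, 145, 232, 231, 231, 232, 232, 232, 232, 232, 232, 232, 232, 232, 232, 232, 232, 232, 232, 232, 232, 232, 232, 233, 233, 233, 233, 233, 233, 233, 233, 233, 233, 232, 233, 233, 233, 233, 233, 233, 232, 233, 233, 233, 233, 233, 232, 233, 232, 233, 233, 233, 233, 234, 233, 219, 174, 161, 214, 207, 32, 79, 215, 49, 39, 38, 38, 38, 38]
```

jog_arm(rows=[[[0, 0, 0, 0], [0, 0, 0, 0], [0, 0, 0, 0]]], claw=0.4788)

```text
time_s: 20.32
tcp_pos: [0.4735, 0.0514, 0.1876]
ee_rot: [[0.952, 0.306, -0.0], [0.306, -0.952, -0.0], [-0.0, 0.0, -1.0]]
wrist_force: [0.3, 0.6, -2.3]
gripper_width: 0.48
gripper_force: 5.6
```

```bash
python3 tilt.py 10 | head -2
```

```text
{'time_s': 20.325, 'tcp_pos': [0.473, 0.051, 0.188], 'wrist_force': [0.256, 0.563, -2.274], 'gripper_force': 5.592}
white runs [(np.int32(130), np.int32(195))]
```

Tilted 70° and held in the air, with the edges at rows 130 and 195. Next I'll carry it so the low corner drops into the pocket, then swing the cap over that corner.

jog_arm(rows=[[[0.005, -0.0013, -0.003, 0], [0.012, 0, 0, 0], [0.015, 0, 0, 0], [0.015, 0, 0, 0], [0.015, 0, 0, 0], [0.015, 0, 0, 0], [0.009, 0, 0, 0], [0.003, 0, 0, 0], [0, 0, 0, 0], [0, 0, 0, 0]]], claw=0.477)

```text
time_s: 21.62
tcp_pos: [0.5574, 0.0798, 0.1908]
ee_rot: [[0.952, 0.306, -0.0], [0.306, -0.952, -0.0], [-0.0, -0.0, -1.0]]
wrist_force: [0.1, 0.1, -2.2]
gripper_width: 0.477
gripper_force: 8.9
```

```bash
python3 tilt.py 11; python3 - <<'E'
import cv2
i=cv2.imread('pics/raw_t11.png');cv2.imwrite('pics/k.png',cv2.resize(i,(800,600),interpolation=cv2.INTER_CUBIC))
E
```

```text
{'time_s': 21.625, 'tcp_pos': [0.557, 0.08, 0.191], 'wrist_force': [0.117, 0.129, -2.173], 'gripper_force': 8.944}
white runs [(np.int32(132), np.int32(196))]
40 [124.5, 80.1, 196.3]
50 [142.8, 95.5, 192.5]
60 [161.8, 112.2, 190.7]
70 [181.2, 130.0, 190.8]
80 [200.9, 148.5, 192.7]
90 [220.8, 167.6, 196.1]
100 [240.9, 187.1, 200.8]
```

View pics/k.png

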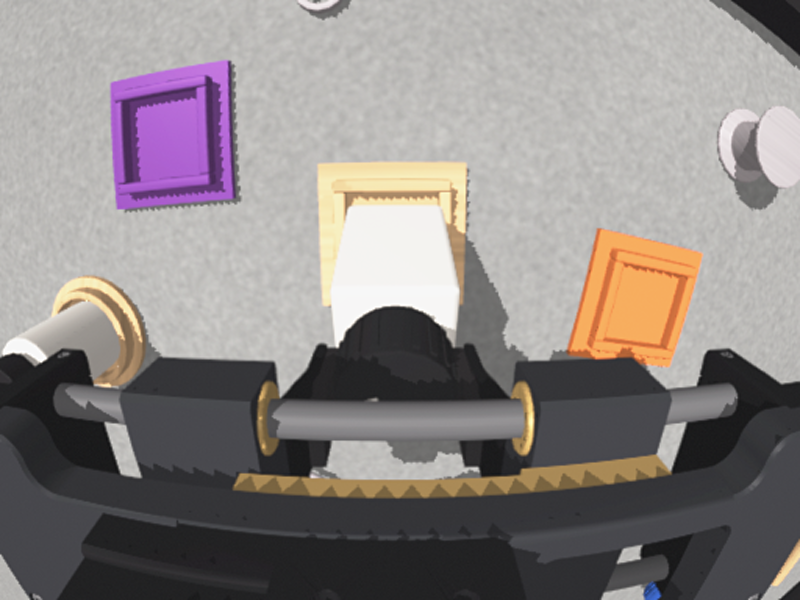

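The tilted canister hangs over the holder's near half. Its bottom edge (350–438, row 206) is centred with the base (318–466, far edge row 163).

```bash
python3 - <<'E'
from h import *
n='wrist';m=camera_model(n);s=sense();R=np.array(s['ee_rot']);t=np.array(s['tcp_pos'])
for p,z in(((319,164),.006),((466,164),.006),((323,304),.006),((463,304),.006),((335,181),.018),((453,181),.018)):
    q=hit(m,p[0]/1.5625,p[1]/1.5625,z,n);print(z,(R.T@(q-t)).round(4))
E
```

```text
0.006 [ 0.0765 -0.0438  0.1849]
0.006 [0.0765 0.0433 0.1848]
0.006 [-0.0104 -0.044   0.1849]
0.006 [-0.0103  0.0441  0.1849]
0.018 [ 0.0665 -0.0328  0.1729]
0.018 [0.0665 0.0342 0.1729]
```

jog_arm(rows=[[[0, 0, 0.01, 0], [0, 0, 0.01, 0], [0, 0, 0.005, 0], [0, 0, 0.003, 0], [0, 0, 0.002, 0], [0, 0, 0, 0]]])

```text
time_s: 22.42
tcp_pos: [0.5588, 0.0802, 0.162]
ee_rot: [[0.952, 0.307, 0.003], [0.307, -0.952, 0.001], [0.003, 0.0, -1.0]]
wrist_force: [-0.4, -0.7, 3.5]
gripper_width: 0.48
gripper_force: 8.9
```

jog_arm(rows=[[[0.004, 0, 0, 0], [0.004, 0, -0.0005, 0], [0.004, 0, 0, 0], [0.004, 0, 0, 0], [0.004, 0, 0, 0], [0, 0, 0, 0]]])

```text
time_s: 23.18
tcp_pos: [0.5768, 0.0861, 0.1606]
ee_rot: [[0.952, 0.306, -0.001], [0.306, -0.952, -0.0], [-0.001, -0.0, -1.0]]
wrist_force: [0.3, 0.2, -0.7]
gripper_width: 0.481
gripper_force: 8.7
```

```bash
python3 tilt.py 12
```

```text
{'time_s': 23.175, 'tcp_pos': [0.577, 0.086, 0.161], 'wrist_force': [0.258, 0.206, -0.747], 'gripper_force': 8.708}
white runs [(np.int32(0), np.int32(8)), (np.int32(9), np.int32(26)), (np.int32(28), np.int32(39)), (np.int32(44), np.int32(68)), (np.int32(71), np.int32(127)), (np.int32(153), np.int32(198))]
40 [124.5, 80.1, 196.4]
50 [142.9, 95.5, 192.5]
60 [161.8, 112.2, 190.7]
70 [181.2, 130.0, 190.8]
80 [200.9, 148.5, 192.7]
90 [220.8, 167.6, 196.1]
100 [240.9, 187.1, 200.8]
```

jog_arm(rows=[[[0.004, 0, 0, 0], [0.004, 0, 0.0005, 0], [0.0045, 0, 0.001, 0], [0, 0, 0.001, 0], [0, 0, 0.001, 0], [0, 0, 0, 0]]])

```text
time_s: 23.98
tcp_pos: [0.5892, 0.09, 0.1591]
ee_rot: [[0.952, 0.307, 0.002], [0.307, -0.952, 0.0], [0.002, 0.0, -1.0]]
wrist_force: [-2.8, -0.6, 5.6]
gripper_width: 0.479
gripper_force: 8.8
```

```bash
python3 tilt.py 13
```

```text
{'time_s': 23.975, 'tcp_pos': [0.589, 0.09, 0.159], 'wrist_force': [-2.778, -0.646, 5.554], 'gripper_force': 8.763}
white runs [(np.int32(2), np.int32(41)), (np.int32(42), np.int32(55)), (np.int32(59), np.int32(84)), (np.int32(86), np.int32(143)), (np.int32(167), np.int32(198))]
40 [124.5, 80.1, 196.3]
50 [142.8, 95.5, 192.4]
60 [161.8, 112.2, 190.7]
70 [181.1, 129.9, 190.8]
80 [200.9, 148.5, 192.7]
90 [220.8, 167.5, 196.1]
100 [240.9, 187.1, 200.8]
```

jog_arm(rows=[[[0, 0, 0, 0], [0, 0, 0, 0], [0, 0, 0, 0]]], claw=0.49)

```text
time_s: 24.4
tcp_pos: [0.5889, 0.0899, 0.1576]
ee_rot: [[0.952, 0.306, 0.0], [0.306, -0.952, 0.0], [0.0, 0.0, -1.0]]
wrist_force: [-0.2, -0.1, -0.6]
gripper_width: 0.487
gripper_force: 0.0
```

jog_arm(rows=[[[0, 0, 0, 0], [0, 0, 0, 0], [0, 0, 0, 0], [0, 0, 0, 0], [0, 0, 0, 0]]], claw=0.75)

```text
time_s: 25.02
tcp_pos: [0.5888, 0.0899, 0.1578]
ee_rot: [[0.952, 0.306, 0.0], [0.306, -0.952, -0.0], [0.0, 0.0, -1.0]]
wrist_force: [0.4, 0.2, 0.4]
gripper_width: 0.748
gripper_force: 0.0
```

```bash
python3 tilt.py 14|head -2;python3 - <<'E'
from h import *
s=sense();print(s['joints'])
# check with top and scene cameras: cap black blob vs predicted upright at holder centre
for n in('top','scene'):
    m=camera_model(n)
    print(n,[np.round(proj(m,(.5888,.0898,z),n),1).tolist() for z in(.006,.084,.114)])
    cv2.imwrite('pics/raw_%s14.png'%n,capture(n)[:,:,::-1])
i=cv2.imread('pics/raw_scene14.png')
u=int(proj(camera_model('scene'),(.5888,.0898,.05),'scene')[0])
for r in range(170,262,6): print(r,[int(x) for x in i[r,u-36:u+37:4].mean(1)])
E
```

```text
{'time_s': 25.025, 'tcp_pos': [0.589, 0.09, 0.158], 'wrist_force': [0.42, 0.248, 0.441], 'gripper_force': 0.0}
white runs [(np.int32(7), np.int32(14)), (np.int32(23), np.int32(31)), (np.int32(42), np.int32(51)), (np.int32(58), np.int32(65)), (np.int32(68), np.int32(82)), (np.int32(86), np.int32(143)), (np.int32(167), np.int32(200))]
[ 2.42451555e+01  2.64212435e+01 -1.37286527e+01 -2.61487785e-04
 -4.98479149e+01  8.35888147e+01]
top [[220.7, 185.6], [218.6, 180.2], [217.7, 177.9]]
scene [[256.7, 239.6], [257.1, 215.5], [257.3, 205.5]]
170 [19, 25, 19, 25, 33, 12, 8, 9, 11, 13, 10, 18, 15, 4, 8, 9, 7, 115, 118]
176 [17, 74, 31, 55, 52, 21, 26, 5, 4, 9, 7, 2, 4, 5, 12, 5, 6, 118, 116]
182 [80, 35, 19, 28, 113, 8, 61, 23, 23, 1, 18, 12, 8, 12, 12, 10, 35, 28, 37]
188 [88, 78, 87, 21, 35, 50, 79, 7, 54, 78, 16, 19, 10, 8, 30, 34, 31, 32, 29]
194 [110, 50, 56, 55, 66, 1, 13, 13, 75, 60, 50, 55, 14, 18, 30, 28, 29, 31, 33]
200 [65, 53, 121, 52, 57, 55, 17, 19, 51, 48, 48, 34, 28, 31, 29, 35, 29, 31, 22]
206 [78, 91, 53, 55, 49, 50, 19, 16, 19, 10, 40, 17, 18, 65, 36, 18, 28, 5, 4]
212 [110, 107, 112, 64, 81, 46, 54, 2, 17, 15, 10, 13, 11, 10, 10, 12, 6, 85, 116]
218 [112, 113, 117, 114, 110, 111, 231, 222, 9, 18, 14, 23, 8, 5, 28, 21, 52, 50, 59]
224 [112, 114, 117, 111, 112, 114, 156, 158, 211, 226, 227, 146, 14, 54, 48, 48, 52, 45, 111]
230 [119, 116, 113, 110, 116, 116, 157, 158, 158, 158, 155, 152, 105, 42, 49, 48, 117, 109, 109]
236 [116, 114, 119, 113, 109, 164, 154, 158, 156, 157, 150, 152, 151, 87, 131, 133, 111, 117, 113]
242 [113, 120, 112, 117, 152, 102, 153, 121, 154, 158, 154, 150, 136, 137, 168, 165, 115, 120, 120]
248 [117, 118, 115, 116, 115, 75, 145, 115, 108, 150, 141, 161, 144, 169, 106, 116, 111, 116, 119]
254 [112, 117, 117, 113, 117, 122, 118, 98, 138, 154, 99, 150, 116, 111, 114, 116, 118, 122, 117]
260 [109, 117, 114, 116, 118, 115, 111, 117, 115, 104, 128, 114, 116, 111, 116, 114, 117, 117, 112]
```

It stands upright in the pocket (edge rows 167 and 200 match 90°) and is released. Now I'll grip the cap firmly and turn it clockwise.

jog_arm(rows=[[[0, 0, 0, 0], [0, 0, 0, 0], [0, 0, 0, 0], [0, 0, 0, 0], [0, 0, 0, 0], [0, 0, 0, 0]]], claw=0.4)

```text
time_s: 25.92
tcp_pos: [0.5888, 0.0899, 0.1578]
ee_rot: [[0.952, 0.306, -0.0], [0.306, -0.952, -0.0], [-0.0, -0.0, -1.0]]
wrist_force: [0.1, 0.4, -0.2]
gripper_width: 0.474
gripper_force: 30.0
```

jog_arm(rows=[[[0, 0, 0, 0.05], [0, 0, 0, 0.1], [0, 0, 0, 0.13], [0, 0, 0, 0.13], [0, 0, 0, 0.13], [0, 0, 0, 0.13], [0, 0, 0, 0.13], [0, 0, 0, 0.13], [0, 0, 0, 0.13], [0, 0, 0, 0.13], [0, 0, 0, 0.13], [0, 0, 0, 0.1], [0, 0, 0, 0.05], [0, 0, 0, 0]]])

```text
time_s: 27.68
tcp_pos: [0.59, 0.0912, 0.1584]
ee_rot: [[0.402, -0.916, 0.004], [-0.916, -0.402, 0.002], [-0.001, -0.005, -1.0]]
wrist_force: [1.4, 4.4, 0.0]
gripper_width: 0.475
gripper_force: 30.0
```

```bash
cat > st.py <<'E'
from h import *
s=sense();print({k:np.round(v,3).tolist() for k,v in s.items() if k in('time_s','tcp_pos','gripper_force','wrist_force','moment','joints')})
E
python3 st.py
```

```text
{'time_s': 27.675, 'joints': [24.298, 26.41, -13.617, -0.035, -49.71, -0.588], 'tcp_pos': [0.59, 0.091, 0.158], 'wrist_force': [1.39, 4.42, 0.026], 'moment': [1.555, -0.616, 0.093], 'gripper_force': 30.005}
```

jog_arm(rows=[[[0, 0, 0, 0.08], [0, 0, 0, 0.08], [0, 0, 0, 0.08], [0, 0, 0, 0.08], [0, 0, 0, 0.08], [0, 0, 0, 0]]])

```text
time_s: 28.42
tcp_pos: [0.5899, 0.0906, 0.1586]
ee_rot: [[0.014, -1.0, 0.003], [-1.0, -0.014, 0.001], [-0.001, -0.003, -1.0]]
wrist_force: [1.6, 4.0, 1.6]
gripper_width: 0.479
gripper_force: 30.0
```

```bash
python3 st.py
```

```text
{'time_s': 28.425, 'joints': [24.267, 26.394, -13.629, 0.011, -49.768, -23.46], 'tcp_pos': [0.59, 0.091, 0.159], 'wrist_force': [1.575, 4.002, 1.578], 'moment': [1.399, -0.714, 0.068], 'gripper_force': 30.002}
```

jog_arm(rows=[[[0, 0, 0, 0.08], [0, 0, 0, 0.08], [0, 0, 0, 0.08], [0, 0, 0, 0.08], [0, 0, 0, 0]]])

```text
time_s: 29.05
tcp_pos: [0.5898, 0.0905, 0.1589]
ee_rot: [[-0.299, -0.954, 0.003], [-0.954, 0.299, 0.001], [-0.001, -0.003, -1.0]]
wrist_force: [1.0, 3.9, 5.0]
gripper_width: 0.474
gripper_force: 30.0
```

```bash
python3 st.py
```

```text
{'time_s': 29.05, 'joints': [24.274, 26.375, -13.634, 0.052, -49.819, -41.702], 'tcp_pos': [0.59, 0.09, 0.159], 'wrist_force': [0.98, 3.862, 5.013], 'moment': [1.361, -0.538, 0.508], 'gripper_force': 29.985}
```

jog_arm(rows=[[[0, 0, 0, 0.05], [0, 0, 0, 0.05], [0, 0, 0, 0]]])

```text
time_s: 29.42
tcp_pos: [0.5901, 0.0905, 0.159]
ee_rot: [[-0.394, -0.919, 0.004], [-0.919, 0.394, 0.001], [-0.002, -0.003, -1.0]]
wrist_force: [2.6, 4.1, 4.8]
gripper_width: 0.47
gripper_force: 30.0
```

```bash
python3 st.py
```

```text
{'time_s': 29.425, 'joints': [24.264, 26.377, -13.609, 0.05, -49.788, -47.47], 'tcp_pos': [0.59, 0.091, 0.159], 'wrist_force': [2.614, 4.109, 4.771], 'moment': [1.372, -0.747, 0.34], 'gripper_force': 29.968}
```

The torque rose to 0.5 N·m, then slipped at 0.34. I'll check by regripping and turning again.

jog_arm(rows=[[[0, 0, 0, 0], [0, 0, 0, 0], [0, 0, 0, 0], [0, 0, 0, -0.18], [0, 0, 0, -0.18], [0, 0, 0, -0.18], [0, 0, 0, -0.18], [0, 0, 0, 0], [0, 0, 0, 0]]], claw=0.7)

```text
time_s: 30.55
tcp_pos: [0.5885, 0.0896, 0.1575]
ee_rot: [[0.304, -0.953, -0.001], [-0.953, -0.304, -0.0], [0.0, 0.001, -1.0]]
wrist_force: [-0.0, -1.2, 0.2]
gripper_width: 0.697
gripper_force: 0.0
```

```bash
python3 st.py
```

```text
{'time_s': 30.55, 'joints': [24.23, 26.435, -13.756, -0.003, -49.869, -6.51], 'tcp_pos': [0.589, 0.09, 0.157], 'wrist_force': [-0.046, -1.226, 0.156], 'moment': [0.091, -0.046, -0.001], 'gripper_force': 0.0}
```

jog_arm(rows=[[[0, 0, 0, 0], [0, 0, 0, 0], [0, 0, 0, 0], [0, 0, 0, 0], [0, 0, 0, 0], [0, 0, 0, 0.05], [0, 0, 0, 0.05], [0, 0, 0, 0.05], [0, 0, 0, 0]]], claw=0.4)

```text
time_s: 31.68
tcp_pos: [0.5891, 0.0892, 0.158]
ee_rot: [[0.164, -0.986, 0.0], [-0.986, -0.164, -0.002], [0.002, -0.0, -1.0]]
wrist_force: [2.2, -3.7, 0.3]
gripper_width: 0.477
gripper_force: 30.0
```

```bash
python3 st.py
```

```text
{'time_s': 31.675, 'joints': [24.209, 26.421, -13.735, 0.118, -49.863, -14.848], 'tcp_pos': [0.589, 0.089, 0.158], 'wrist_force': [2.166, -3.731, 0.326], 'moment': [-1.118, -0.658, 0.657], 'gripper_force': 30.0}
```

jog_arm(rows=[[[0, 0, 0, 0.05], [0, 0, 0, 0.05], [0, 0, 0, 0.05], [0, 0, 0, 0]]])

```text
time_s: 32.17
tcp_pos: [0.5887, 0.0895, 0.158]
ee_rot: [[0.014, -1.0, -0.0], [-1.0, -0.014, -0.001], [0.001, 0.0, -1.0]]
wrist_force: [0.8, -3.2, 2.3]
gripper_width: 0.475
gripper_force: 30.0
```

```bash
python3 st.py
```

```text
{'time_s': 32.175, 'joints': [24.223, 26.401, -13.733, 0.041, -49.896, -23.469], 'tcp_pos': [0.589, 0.089, 0.158], 'wrist_force': [0.765, -3.155, 2.252], 'moment': [-0.896, -0.248, 0.466], 'gripper_force': 29.995}
```

The torque reached 0.66 N·m after only 0.15 rad of turn, so the cap is fully home. Next I'll release, retreat upward and check the standing pose.

jog_arm(rows=[[[0, 0, 0, 0], [0, 0, 0, 0], [0, 0, 0, 0], [0, 0, 0, 0], [0, 0, -0.02, 0], [0, 0, -0.03, 0], [0, 0, -0.03, 0], [0, 0, -0.03, 0], [0, 0, -0.03, 0], [0, 0, 0, 0], [0, 0, 0, 0]]], claw=0.8)

```text
time_s: 33.55
tcp_pos: [0.5883, 0.0899, 0.2969]
ee_rot: [[0.012, -1.0, -0.001], [-1.0, -0.012, 0.0], [-0.0, 0.001, -1.0]]
wrist_force: [-0.4, -0.1, -0.1]
gripper_width: 0.797
gripper_force: 0.0
```

jog_arm(rows=[[[0.05, 0, 0, 0], [0.05, 0, 0, 0], [0.05, 0, 0, 0], [0.05, 0, 0, 0], [0, 0, 0, 0], [0, 0, 0, 0]]])

```text
time_s: 34.3
tcp_pos: [0.5908, -0.11, 0.2965]
ee_rot: [[0.011, -1.0, -0.002], [-1.0, -0.011, 0.0], [-0.0, 0.002, -1.0]]
wrist_force: [-0.3, 0.4, 0.8]
gripper_width: 0.803
gripper_force: 0.0
```

```bash
python3 st.py; python3 - <<'E'
from h import *
for n in('top','scene'):
    m=camera_model(n);im=capture(n)[:,:,::-1];k=(im.max(2)<60).astype(np.uint8)
    for nm,c,z in(('can',(.5888,.0898),.114),('bottle',(.452,.272),.126)):
        u,v=proj(m,(*c,z-.006),n);_,l,st,ce=cv2.connectedComponentsWithStats(k)
        i=np.argmin(np.hypot(*(ce[1:]-[u,v]).T)+1e3*(st[1:,4]<40))+1
        print(n,nm,'pred',np.round((u,v),1),'blob',ce[i].round(1),st[i],hit(m,*ce[i],z-.006,n).round(3))
m=camera_model('scene');im=capture('scene');w=((im.min(2)>140)&(np.ptp(im.astype(int),axis=2)<25)).astype(np.uint8)
_,l,st,ce=cv2.connectedComponentsWithStats(w[195:260,225:290])
for i in range(1,len(st)):
    if st[i,4]>30:print('white',st[i],ce[i]+[225,195])
E
```

```text
{'time_s': 34.3, 'joints': [4.861, 19.596, -2.621, -0.029, -67.912, -4.198], 'tcp_pos': [0.591, -0.11, 0.296], 'wrist_force': [-0.332, 0.367, 0.757], 'moment': [0.116, -0.072, 0.042], 'gripper_force': 0.0}
top can pred [217.9 178.4] blob [257.7 144.8] [254 136   9  16  83] [ 0.681 -0.02   0.108]
top bottle pred [147.5 230.1] blob [144.7 229.2] [137 222  17  15 189] [0.454 0.279 0.12 ]
scene can pred [257.2 207.5] blob [258.6 210.4] [249 201  20  20 326] [0.591 0.099 0.108]
scene bottle pred [362.2 233.4] blob [364.1 243.9] [354 233  22  23 384] [0.468 0.296 0.12 ]
white [ 19  19  29  35 611] [259.69067103 230.37806874]
```

```bash
python3 -c "
from station import finish_job
print(finish_job())"
```

```text
the job is handed in; nothing more can be done
None
```

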